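# Gauge a lens adapter on the dial comparator

### The job

Open the accessory case until its lid rests back on its stop, raise the comparator's spindle with its lift lever, and stand the lens adapter ring from the case flat on the granite so that its rim is under the raised spindle. Let go of the ring, then lower the lift lever fully so that the spindle comes down onto the rim. Leave the lid open and do not knock over or push about the other things on the bench or in the case.

Things in the scene. Friction and masses are not known exactly. Their poses are not given: they have to be found in the camera images.
- comparator: Dial comparator, fixed, front to its -x (yaw varies). Granite base 200 (x) x 150 (y) x 50 mm high; origin at the centre of its underside, so the granite top is at z = +50 mm. A steel column (diameter 28 mm, foot 52 mm) stands at x = +72 mm, up to z = 300 mm, and carries a dial gauge on an arm
- lift_lever (a joint): Lift lever: a forked steel bar under the spindle's collar, in the plane x = +5 mm of the comparator, with a ball grip. Angle in rad: 0 = ball fully down (stop), 0.76 = fully up (stop); starts near 0. Raising the ball raises the spindle. The pivot is stiff (2 to 3 N at the ball); the lever stays where it is left. The bar lies (angle - 0.36) rad above the horizontal
- lever_pivot (a point): Pivot of the lift lever, at (+5, -30, +125) mm in the comparator's frame; its axis is along the comparator's x
- lever_knob (a point): Centre of the lever's ball grip (black, diameter 26 mm), 135 mm from the pivot: in the comparator's frame about (+5, +96, +77) mm when fully down, (+5, +94, +178) mm fully up. Nothing is over it: it can be pinched from above, fingers closing along the comparator's x
- spindle (a joint): Height of the gauge's spindle in m: 0 = fully down, tip 20 mm over the granite; about 0.022 with the lever fully up, tip then 42 mm over the granite. Its weight and a light spring (about 1 N) press it down. With the adapter's rim under it and the lever down it reads 0.008
- spindle_tip (a point): Lowest point of the spindle (steel rod of diameter 7 mm with a 6 mm round tip), on the axis x = +5, y = 0 mm of the comparator
- case: Black accessory case with a hinged lid, fixed. Outside 175 (x) x 240 (y) x 55 mm high without the lid, walls 6 mm; origin at the centre of the underside; foam floor inside at z = +14 mm. Its front (with the lid's tab) is its -x side, the hinge along y at its +x side. Yaw varies
- case_lid (a joint): Angle of the case's lid in rad: 0 = shut, 1.80 = open on its stop (leaning back past upright). Let go below about 1.5 it falls shut, beyond about 1.6 it falls on to the stop. Lid 175 x 240 x 9 mm, 0.25 kg, under 2 N to lift at the tab
- lid_tab (a point): Grip point on the metal tab that projects from the middle of the lid's front edge, in the lid's plane: tab 40 mm long, 36 mm wide (along the hinge), 10 mm thick; the point is 25 mm out from the edge, 200 mm from the hinge axis. It can be pinched from above across its 36 mm
- lid_hinge (a point): Middle of the lid's hinge axis, at (+87.5, 0, +55.5) mm in the case's frame; the axis is along the case's y. The tab's point is 4.5 mm above the hinge axis when shut
- adapter: Lens mount adapter: black and steel ring, outside diameter 96 mm, bore 64 mm (wall 16 mm), 28 mm high, about 0.18 kg, flat on the foam in the shut case, about 55 mm to the +y or -y side of the case's middle, with 25 mm or more free before its front wall. Origin at the centre of its underside, z up along its axis
- rear_cap: Round black lens cap, diameter 64 mm, 20 mm high, lying in the other end of the case; not to be disturbed. Origin at the centre of its underside
- spare_lens: Bystander: lens standing upright in the strip between the case and the comparator, diameter 65 mm, 75 mm high. Origin at the centre of its underside
- fluid_bottle: Bystander: white bottle standing in the strip between the case and the comparator, diameter 48 mm, 138 mm high. Origin at the centre of its underside
- blower: Bystander: black rubber dust blower with a nozzle, standing in the strip between the case and the comparator, diameter 62 mm, 150 mm high. Origin at the centre of its underside
- screwdriver: Bystander: screwdriver lying at the left or right side, about 190 mm long, handle 18 mm thick. Origin on its underside near the middle, x towards the blade
- swab_jar: Bystander: clear jar with a white lid, at the left or right side, diameter 94 mm, 122 mm high. Origin at the centre of its underside
- film_camera: Bystander: film camera standing at the back, 138 mm wide (y), 36 mm deep plus lens, 95 mm high. Origin at the centre of its underside
- dial_centre (a point): Centre of the gauge's dial, at (-7, 0, +215) mm in the comparator's frame: a round gauge 61 mm across, looking to the comparator's front; gauge and bezel fill x = -14 to +17 mm. The spindle hangs below it. The lever's bracket hangs beside the spindle on its -y side (y = -38 to +12 mm, z = 118 to 177 mm)

How it is judged:
By the outcome, as a careful person would: the job done as asked, in the order asked, and still so for the second after the job is handed in, with the robot touching nothing.
It also fails if it takes over 72 s, if anything falls off the work surface, if the arm or the gripper's body presses on something with over 40 N, if the wrist force passes 120 N, or if a joint passes its speed limit or range.

### The arm

A 6-joint arm with a two-finger parallel gripper is mounted at the origin on the work surface. World frame = base frame: x ahead of the robot, y to its left, z up, the work surface at z = 0. Lengths are in mm, angles in degrees, forces in N, time in s.
With the tool pointing down it reaches from about 325 to 925 mm from the base axis. Payload 3.1 kg.
Tool frame: the origin (TCP) lies at the very end of the fingers, on their centre line; the grasp point (between the pads) lies grasp_offset behind it (grasp_offset is the distance from the TCP to the grasp point, in mm); z points along the fingers, x is the direction in which the jaws open and shut, and the axes are right-handed (so a half turn about z gives the same grasp; the last joint's range is limited). The gripper opens to 85 mm and grips with 20 to 120 N. Pads are 22 mm wide; open, the fingers measure 114 mm over their backs; the gripper's body (76 mm by 85 mm) begins 54 mm behind the grasp point. The pads swing forward as they close: fully open they stand 13 mm farther back than shut.
Start: joints at [-73.579, 12.427, 92.441, -0, 75.132, -6.429], TCP at [242.717, -575.958, 231.3] pointing down, gripper open.
Joint ranges: [-157.48, 157.48], [-44.54, 120.13], [17.64, 146.25], [-64.5, 244.5], [7.68, 150.69], [-147.95, 147.95]. Speed limits (degrees/s): [159.86, 159.86, 180, 180, 180, 180].

### API

Orientations are given as [roll, pitch, yaw] about the fixed x, y, z axes, in that order (R = Rz(yaw) Ry(pitch) Rx(roll)).
In Python, from station import * gives the robot as it stands. Calls block until the motion is done:
- goto(position, orientation): joint-space move of the TCP to a pose.
- move_l(position, attitude=None, speed=150): straight line of the TCP; attitude=None keeps the orientation; speed is the mean speed in mm/s.
- move_j(angles): joint-space move.
- grip(opening, squeeze=None): finger opening in mm; squeeze is the grip in N (None keeps the last); returns when the fingers have stopped.
- wait(seconds).
- solve_ik(position, orientation): joint angles nearest the present ones, or None.
- get_obs(): the state.
- get_image(name): name is "scene" or "side" or "wrist"; returns the picture (400x640x3 uint8, red, green, blue); there is no depth.
- get_calibration(name): a dict with "fx", "fy", "cx", "cy" (pixels), "R" (3x3) and "t" (3): a world point X has camera coordinates R X + t; the wrist camera has in their place "mount" (4x4, takes a point from camera to tool coordinates, whose origin is the TCP and whose axes are the tool frame's). Camera axes: x right, y down, z forward; pixel columns grow to the right and rows downward; lengths in mm; the calibration is good to about 2 mm. A picture is of the moment at which its call begins: read the wrist's pose just before it. get_calibration takes no time and is no camera call.
A pose or a line that the arm cannot do raises Unreachable and nothing moves.
- sign_off(): hands the job in, once; it reports no verdict.
Trained networks look in the newest picture that a camera, given by its name, has taken for a name from the list of things; names that differ only in an ending like _2 or _b are one class to them, and where a whole thing is asked for, a point or a joint stands for the part that bears it (a point fixed in the world has none). Each returns a list of dicts, best first, with "score" (0 to 1); they miss things now and then, are a little off and sometimes report something else, mostly with a low value. They report only what shows in the picture. A call takes as long as a camera call.
- spot_in(name, camera): "extent" ([centre column, centre row, width, height] in pixels, round what is visible of it).
- regions_of(name, camera): "region" (400x640 bool, what is visible of it) and "extent" ([centre column, centre row, width, height] in pixels, round what is visible of it).
The state is a dict: "t": time; "joint_pos": joint angles; "qvel": joint speeds; "effort": joint torques, N m; "tcp_pos": TCP position; "ee_rot": TCP orientation; "wrist_force": force on the tool from outside, world axes, zero at the start; "moment": the same for the moment, N m; "grip_width": finger opening in mm.
Only numpy, scipy, OpenCV 4.12 (cv2) and the standard library are available. Lean on these libraries where they do the work, as an engineer would, in place of code of your own. Each camera call takes 0.05 s, during which the arm holds its last target. There are 200 camera calls.

## Working session

There is one attempt and no reset: what is moved stays moved. The work goes in short steps, each a Python script; the robot and the scene stay as the last script left them, time stands still between calls to the robot, and variables do not carry over. Pictures are saved under pics/ and viewed, about 8 in all and at most 12, crops included, and the job is handed in when it is done.

```bash
ls; mkdir -p pics; python3 - <<'E'
from station import *
import cv2,numpy as np
o=get_obs();print(o['t'],o['tcp_pos'],o['ee_rot'],o['grip_width'],{k:o[k] for k in o if 'off' in k})
try: print(grasp_offset)
except Exception as e: print(e)
for n in ("scene","side"):
    im=get_image(n);cv2.imwrite(f"pics/{n}0.png",im[:,:,::-1])
    c=get_calibration(n);print(n,c['fx'],c['cx'],c['cy'],np.array(c['R']).round(3).tolist(),c['t'], (-np.array(c['R']).T@np.array(c['t'])).round())
    for k in ["comparator","lever_knob","lift_lever","case","case_lid","lid_tab","spindle","spare_lens","fluid_bottle","blower","dial_centre","swab_jar","film_camera"]:
        r=spot_in(k,n);print(k,[(np.round(d['extent']).tolist(),round(d['score'],2)) for d in r[:2]])
print(get_calibration("wrist"));print(get_obs()['t'])
E
```

```text
pics
0.0 [ 242.49269345 -575.17270519  229.98411283] [-1.79984772e+02  1.33659524e-01 -6.71497924e+01] 85.20096514067954 {}
18.700000000000003
scene 445.93355929321433 317.8666316552342 203.4807854537226 [[0.866, 0.5, 0.015], [0.366, -0.613, -0.7], [-0.341, 0.612, -0.714]] [-533.42668078 -126.19330116 1734.35220249] [1099. -871. 1158.]
comparator [([338.0, 157.0, 61.0, 81.0], 0.87)]
lever_knob [([348.0, 147.0, 10.0, 10.0], 0.51)]
lift_lever [([349.0, 146.0, 3.0, 3.0], 0.4), ([259.0, 270.0, 90.0, 78.0], 0.19)]
case [([262.0, 280.0, 90.0, 90.0], 0.83)]
case_lid [([259.0, 273.0, 89.0, 79.0], 0.62)]
lid_tab [([257.0, 271.0, 84.0, 82.0], 0.61), ([356.0, 244.0, 34.0, 46.0], 0.24)]
spindle []
spare_lens [([266.0, 200.0, 18.0, 33.0], 0.79)]
fluid_bottle [([288.0, 210.0, 19.0, 33.0], 0.71), ([340.0, 157.0, 69.0, 83.0], 0.68)]
blower [([321.0, 226.0, 17.0, 31.0], 0.82), ([258.0, 272.0, 85.0, 80.0], 0.47)]
dial_centre [([338.0, 155.0, 68.0, 81.0], 0.88)]
swab_jar [([355.0, 125.0, 19.0, 34.0], 0.51), ([260.0, 278.0, 90.0, 88.0], 0.16)]
film_camera [([357.0, 243.0, 30.0, 43.0], 0.69)]
side 412.71
[... 630 characters left out ...]
 217.0, 18.0, 38.0], 0.82)]
dial_centre [([294.0, 174.0, 56.0, 80.0], 0.89), ([336.0, 270.0, 84.0, 62.0], 0.32)]
swab_jar [([272.0, 163.0, 20.0, 32.0], 0.56)]
film_camera [([366.0, 220.0, 25.0, 38.0], 0.86), ([336.0, 271.0, 80.0, 64.0], 0.47)]
{'fx': 308.1751253230769, 'fy': 308.1751253230769, 'cx': 323.99036341024987, 'cy': 206.2541605524655, 'mount': array([[ 9.99999840e-01, -5.60508280e-04,  8.22827531e-05,
        -1.44732841e+00],
       [ 5.18329396e-04,  9.63858426e-01,  2.66414464e-01,
        -6.66978205e+01],
       [-2.28636438e-04, -2.66414378e-01,  9.63858562e-01,
        -1.42014339e+02],
       [ 0.00000000e+00,  0.00000000e+00,  0.00000000e+00,
         1.00000000e+00]])}
1.4
```

```bash
python3 - <<'E'
import cv2,numpy as np
a=cv2.imread('pics/scene0.png')[90:330,200:400];b=cv2.imread('pics/side0.png')[110:350,240:440]
f=lambda x:cv2.resize(x,None,fx=2,fy=2,interpolation=cv2.INTER_CUBIC)
cv2.imwrite('pics/c0.png',np.hstack([f(a),f(b)]))
E
```

```text
(no output)
```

View pics/c0.png

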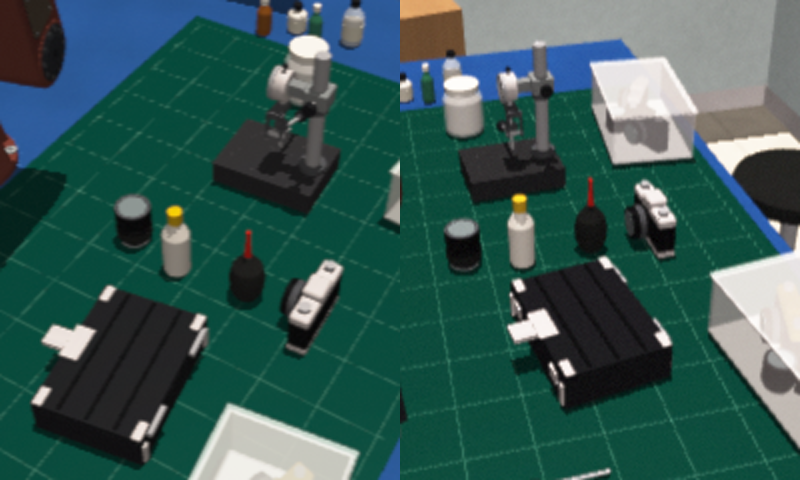

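```bash
cat > h.py <<'E'
from station import *
import numpy as np, cv2
from scipy.optimize import least_squares
from scipy.spatial.transform import Rotation as Ro
def proj(n,X,pose=None):
    c=get_calibration(n)
    if n=="wrist":
        p,r=pose; M=c['mount']; Rt=Ro.from_euler('xyz',r,degrees=True).as_matrix()
        Y=(np.atleast_2d(X)-p)@Rt; Y=(Y-M[:3,3])@M[:3,:3]
    else: Y=np.atleast_2d(X)@np.array(c['R']).T+c['t']
    return np.c_[c['fx']*Y[:,0]/Y[:,2]+c['cx'],c['fy']*Y[:,1]/Y[:,2]+c['cy']]
def T(q,X):
    a=np.radians(q[2]);X=np.atleast_2d(X).astype(float)
    return np.c_[q[0]+np.cos(a)*X[:,0]-np.sin(a)*X[:,1],q[1]+np.sin(a)*X[:,0]+np.cos(a)*X[:,1],X[:,2]]
def fit(q0,obs): # obs: list (cam,X,uv,pose)
    f=lambda q:np.concatenate([(proj(n,T(q,X),ps)-uv).ravel() for n,X,uv,ps in obs])
    s=least_squares(f,q0,loss='soft_l1');return s.x,f(s.x).reshape(-1,2).round(1)
def tri(obs):
    f=lambda X:np.concatenate([(proj(n,X,ps)-uv).ravel() for n,uv,ps in obs])
    s=least_squares(f,[450,0,50]);return s.x.round(1),f(s.x).round(1)
E
python3 - <<'E'
from h import *
S=lambda x,y:np.array([x/2+200,y/2+90]);D=lambda x,y:np.array([(x-400)/2+240,y/2+110])
c=lambda X,s,d:[("scene",X,S(*s),None)]*(s is not None)+[("side",X,D(*d),None)]*(d is not None)
obs=c([-87.5,-120,64],(38,400),(565,376))+c([-87.5,120,64],(110,288),(514,284))+c([87.5,120,64],(207,325),(605,262))+c([87.5,-120,64],(143,435),(668,337))+c([-112,0,60],(69,341),(533,326))
print('case',*fit([450,-150,0],obs))
obs=c([-100,-75,50],(217,160),(470,180))+c([-100,75,50],(250,125),(459,149))+c([100,75,50],(340,157),None)+c([100,-75,50],(308,190),(565,172))+c([72,0,300],(321,55),(541,45))+c([-7,0,215],(283,82),(508,87))
print('comp',*fit([450,250,0],obs))
for n,a,b in [('lens',(266,200),(272,233)),('bottle',(288,210),(302,228)),('blower',(321,226),(336,217)),('jar',(355,125),(272,163)),('cam',(357,243),(366,219))]:
    print(n,*tri([("scene",np.array(a),None),("side",np.array(b),None)]))
E
```

```text
case [ 572.34303809 -256.34969509    8.59043217] [[-2.4  1.1]
 [ 0.7 -1.5]
 [-0.1 -1.7]
 [-0.8 -3.1]
 [ 1.6 -4.2]
 [ 1.4 -4.3]
 [ 0.4  3.7]
 [ 3.2  1.8]
 [-4.5 -2.1]
 [-5.2  1. ]]Traceback (most recent call last):
  File "<stdin>", line 6, in <module>
  File "<stdin>", line 3, in <lambda>
TypeError: __main__.<lambda>() argument after * must be an iterable, not NoneType
```

```bash
python3 - <<'E'
from h import *
S=lambda x,y:np.array([x/2+200,y/2+90]);D=lambda x,y:np.array([(x-400)/2+240,y/2+110])
c=lambda X,s,d:([("scene",X,S(*s),None)] if s else [])+([("side",X,D(*d),None)] if d else [])
obs=c([-100,-75,50],(217,160),(470,180))+c([-100,75,50],(250,125),(459,149))+c([100,75,50],(340,157),None)+c([100,-75,50],(308,190),(565,172))+c([72,0,300],(321,55),(541,45))+c([-7,0,215],(283,82),(508,87))
print('comp',*fit([450,250,0],obs))
for n,a,b in [('lens',(266,200),(272,233)),('bottle',(288,210),(302,228)),('blower',(321,226),(336,217)),('jar',(355,125),(272,163)),('cam',(357,243),(366,219))]:
    print(n,*tri([("scene",np.array(a),None),("side",np.array(b),None)]))
print(solve_ik([400,-230,330],[180,0,-90]),solve_ik([430,-250,330],[180,0,-80]))
goto([430,-250,330],[180,0,-80])
o=get_obs();print(o['t'],o['tcp_pos'].tolist(),o['ee_rot'].tolist())
im=get_image("wrist");cv2.imwrite("pics/w1.png",im[:,:,::-1])
for k in ['case','case_lid','lid_tab','screwdriver']:print(k,[(np.round(d['extent']).tolist(),round(d['score'],2)) for d in spot_in(k,"wrist")[:2]])
E
```

```text
comp [5.44159893e+02 2.80120425e+02 4.73771558e-01] [[-2.7  0.5]
 [ 0.1  0.2]
 [ 0.1 -3.6]
 [ 0.7 -1.4]
 [ 1.1 -2.8]
 [-0.4  4.2]
 [ 0.3 -2.4]
 [ 1.   0.9]
 [-0.1 -1.2]
 [-2.3  1. ]
 [-1.9 -0.4]]
lens [402.2   4.5  37.8] [ 0.2  1.2 -0.7 -1. ]
bottle [508.8 -16.3  58.7] [ 0.2  2.1 -1.3 -1.8]
blower [641.5 -26.8  79.2] [-0.1 -1.   0.7  0.9]
jar [476.3 553.   52.4] [ 0.1  0.5 -0.3 -0.5]
cam [763.4  -2.4  37.9] [ 0.   0.1 -0.1 -0.1]
[-3.86248574e+01 -1.20929871e+01  1.06525089e+02 -2.54444375e-14
  8.55678977e+01  5.13751426e+01] [-3.82638262e+01 -7.27961192e+00  1.02379953e+02 -2.54444375e-14
  8.48996589e+01  4.17361738e+01]
2.8417 [429.74642327151804, -250.64934865929823, 329.6892411363221] [179.96886718076638, -0.005957566604295344, -80.03864200702196]
case [([353.0, 87.0, 204.0, 174.0], 0.8)]
case_lid [([355.0, 87.0, 206.0, 174.0], 0.69), ([500.0, 194.0, 42.0, 119.0], 0.2)]
lid_tab [([355.0, 87.0, 207.0, 174.0], 0.97)]
screwdriver [([498.0, 193.0, 42.0, 122.0], 0.89)]
```

View pics/w1.png

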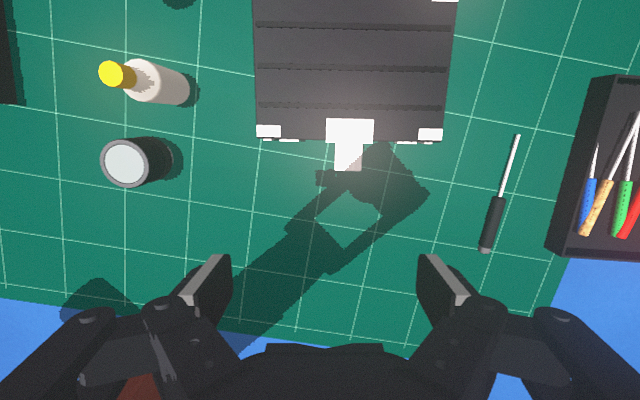

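```bash
python3 - <<'E'
from h import *
ps=(np.array([429.75,-250.65,329.7]),[179.97,-.006,-80.04])
X=np.array([[-87.5,120,64.5],[-87.5,-120,64.5],[-127.5,18,65],[-127.5,-18,65]]);uv=np.array([[257,137],[442,142],[334,170],[361,171]])
q,r=fit([560,-250,8],[("wrist",X,uv,ps)]);print(q,r)
q,r=fit([560,-250,8],[("wrist",X,uv,ps)]);print(T(q,[[-112.5,0,60],[87.5,0,55.5],[-112.5,0,60]]))
E
```

```text
[ 564.31199286 -261.6886833     8.34886225] [[-0.5 -0. ]
 [-0.2  0.2]
 [ 0.3  0. ]
 [ 0.4 -0.2]]
[[ 453.00423172 -278.0236859    60.        ]
 [ 650.88469597 -248.98368128   55.5       ]
 [ 453.00423172 -278.0236859    60.        ]]
```

```bash
python3 - <<'E'
from h import *
q=[564.31,-261.69,8.35]; A=[180,0,-81.65]
def tab(th,dz=0):
    p=T(q,[87.5-200*np.cos(th)+4.5*np.sin(th),0,55.5+200*np.sin(th)+4.5*np.cos(th)-18.7+dz])[0];return p
ths=np.linspace(0,1.72,11)
print([solve_ik(tab(t),A) is not None for t in ths])
goto(tab(0,70),A); grip(60,25); move_l(tab(0,-2),speed=200); grip(20,25)
o=get_obs();print(o['t'],o['grip_width'],o['wrist_force'].round(1))
for t in ths[1:]:
    move_l(tab(t),speed=170)
    o=get_obs();print(round(o['t'],2),round(o['grip_width'],1),np.round(o['wrist_force'],1),np.round(o['tcp_pos']-tab(t),1))
E
```

```text
[True, True, True, True, True, True, True, True, True, True, True]
5.2 35.598403334291966 [-0.3  3.9  6. ]
5.57 35.6 [ 2.7 -0.7 -1.2] [ 1.1 -0.4  1. ]
5.92 35.7 [ 2.1 -1.  -1. ] [ 0.3 -0.4 -0.2]
6.27 35.5 [-0.2 -2.  -0.7] [-0.2 -0.4 -0.6]
6.62 35.6 [-0.6 -0.5  1.7] [-0.4 -0.2 -0.6]
6.97 35.6 [-1.1 -1.2  1.4] [-0.4 -0.  -0.6]
7.32 35.4 [ 0.  -0.2  2. ] [-0.3  0.2 -0.5]
7.67 35.4 [0.6 1.  0.7] [-0.4  0.4 -0.5]
8.02 35.1 [0.5 3.1 1.1] [-0.3  0.6 -0.4]
8.37 35.8 [0.3 5.2 0.5] [-0.1  0.9 -0.3]
8.72 35.3 [0.2 5.  2.7] [-0.1  1.2 -0.1]
```

```bash
python3 - <<'E'
from h import *
grip(70,25); o=get_obs(); p=o['tcp_pos']; move_l(p+[0,0,60],speed=250)
goto([470,-275,330],[180,0,-81.65])
o=get_obs();print(o['t'],o['tcp_pos'].tolist(),o['ee_rot'].tolist())
im=get_image("wrist");cv2.imwrite("pics/w2.png",im[:,:,::-1])
for k in ['adapter','rear_cap','case_lid']:print(k,[(np.round(d['extent']).tolist(),round(d['score'],2)) for d in spot_in(k,"wrist")[:2]])
E
```

```text
10.425 [470.4072870952298, -274.83730304202373, 329.12713845876846] [179.9943525210333, 0.048969752730519664, -81.64663710333464]
adapter [([370.0, 84.0, 69.0, 77.0], 0.78)]
rear_cap [([283.0, 92.0, 54.0, 54.0], 0.84), ([478.0, 214.0, 37.0, 116.0], 0.2)]
case_lid [([320.0, 12.0, 223.0, 24.0], 0.87)]
```

View pics/w2.png

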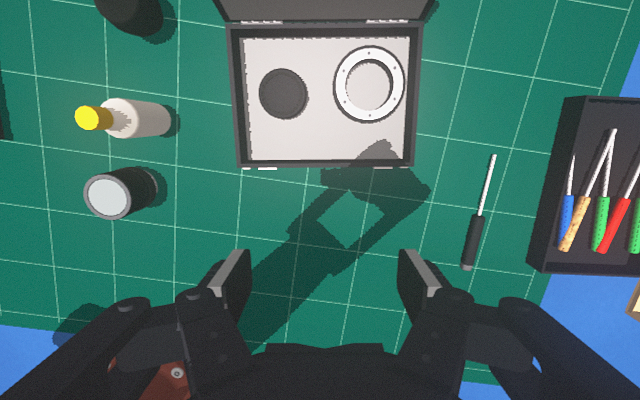

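```bash
python3 - <<'E'
from h import *
ps=(np.array([470.41,-274.84,329.13]),[179.994,.049,-81.647])
f=lambda p:(proj("wrist",[p[0],p[1],42],ps)-[369,83.8]).ravel()
p=least_squares(f,[570,-310]).x
a=np.radians(-8.35);d=p-[564.31,-261.69];print('ring',p,'in case',np.cos(a)*d[0]-np.sin(a)*d[1],np.sin(a)*d[0]+np.cos(a)*d[1])
A=[180,0,0]
print(solve_ik([549,376,58],A),solve_ik([549,400,330],A))
goto([470,0,345],[180,0,-40]);goto([545,400,330],A)
o=get_obs();print(o['t'],o['tcp_pos'].tolist(),o['ee_rot'].tolist())
im=get_image("wrist");cv2.imwrite("pics/w3.png",im[:,:,::-1])
for k in ['lever_knob','comparator','spindle','lift_lever','dial_centre']:print(k,[(np.round(d['extent']).tolist(),round(d['score'],2)) for d in spot_in(k,"wrist")[:2]])
E
```

```text
ring [ 590.62590699 -315.08567822] in case 18.282840802784733 -56.651241338254984
[ 2.83679792e+01  2.76854333e+01  9.26117130e+01 -2.54444375e-14
  5.97028537e+01  2.83679792e+01] [ 3.01620078e+01  1.57146517e+01  7.80009275e+01 -2.54444375e-14
  8.62844208e+01  3.01620078e+01]
13.2 [545.7455708316304, 398.6030749876198, 330.3611412072662] [179.96989089924676, -0.036657693553011, -0.11234245917229457]
lever_knob [([321.0, 222.0, 29.0, 82.0], 0.74), ([259.0, 56.0, 87.0, 102.0], 0.52)]
comparator [([328.0, 268.0, 169.0, 173.0], 0.96)]
spindle [([322.0, 270.0, 26.0, 24.0], 0.62)]
lift_lever [([320.0, 237.0, 26.0, 109.0], 0.64), ([258.0, 54.0, 87.0, 103.0], 0.23)]
dial_centre [([329.0, 269.0, 162.0, 170.0], 0.78), ([322.0, 272.0, 24.0, 24.0], 0.42)]
```

View pics/w3.png

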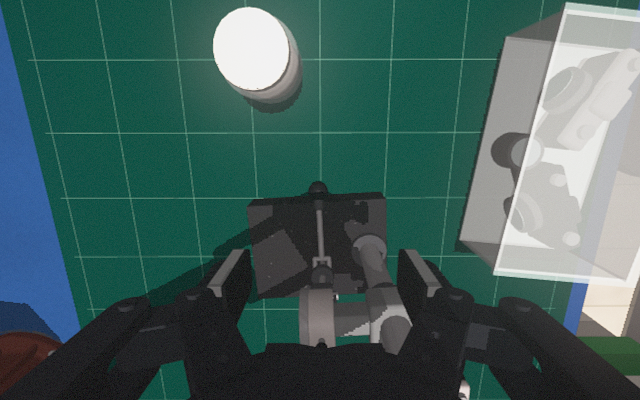

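```bash
python3 -c "
import cv2
a=cv2.imread('pics/w3.png')[175:325,238:438];a=cv2.convertScaleAbs(a,alpha=2.2);cv2.imwrite('pics/w3c.png',cv2.resize(a,None,fx=4,fy=4,interpolation=cv2.INTER_CUBIC))"
```

```text
(no output)
```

View pics/w3c.png

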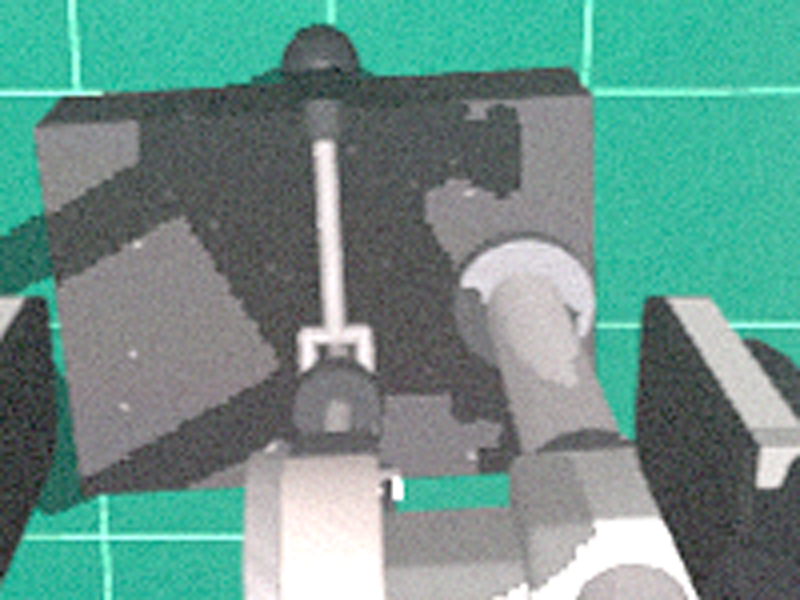

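```bash
python3 - <<'E'
from h import *
ps=(np.array([545.75,398.6,330.36]),[179.97,-.037,-.112])
C=lambda x,y:np.array([238+(x-1.5)/4,175+(y-1.5)/4])
X=np.array([[-100,75,50],[100,75,50],[-100,-75,50],[5,96,77]]);uv=np.array([C(38,126),C(592,95),C(82,490),C(320,63)])
q,r=fit([544,280,2],[("wrist",X,uv,ps)]);print(q,r.tolist())
print(T(q,[[5,96,77],[5,0,50],[-35,0,50],[-75,0,56]]))
print(proj("scene",T(q,[[72,0,300],[-7,0,215]])),'vs 360.5,117.5 / 341.5,131');
E
```

```text
[537.08284671 282.28548804   3.18418533] [[-1.5, -0.7], [1.0, -0.8], [-0.4, 1.5], [0.4, 0.7]]
[[536.74271952 378.41500647  77.        ]
 [542.07512738 282.56321761  50.        ]
 [502.13688202 280.34138101  50.        ]
 [462.19863666 278.1195444   56.        ]]
[[360.28745684 116.95364297]
 [337.64713902 131.07100529]] vs 360.5,117.5 / 341.5,131
```

```bash
cat >> h.py <<'E'
qc=[537.08,282.29,3.18]
def knob(a,dz=0):
    b=a-.36;return T(qc,[5,-30+135*np.cos(b),125+135*np.sin(b)-18.7+dz])[0]
AK=[180,0,3.18]
E
python3 - <<'E'
from h import *
goto(knob(0,90),AK);grip(50,30)
move_l(knob(0,0),speed=150);o=get_obs();print(o['t'],o['wrist_force'].round(1));grip(10,40)
o=get_obs();print(o['t'],o['grip_width'],o['wrist_force'].round(1))
for t in np.linspace(0,.75,6)[1:]:
    move_l(knob(t),speed=100)
    o=get_obs();print(round(o['t'],2),round(o['grip_width'],1),np.round(o['wrist_force'],1),np.round(o['tcp_pos']-knob(t),1))
E
```

```text
15.3417 [-0.8  0.1  0.1]
15.7 23.578911637801077 [0.3 0.3 1.8]
16.05 23.6 [ 1.5 -0.1  1. ] [0.7 0.2 0.8]
16.4 23.5 [ 3.6 -1.8 -0.2] [ 0.7 -0.4  0.1]
16.75 23.6 [ 4.7 -1.4 -1.4] [ 0.6 -0.4 -0.2]
17.1 23.4 [ 5.2 -2.6 -1.2] [ 0.5 -0.4 -0.5]
17.45 23.2 [ 4.2 -2.4 -2.2] [ 0.6 -0.4 -0.7]
```

```bash
python3 - <<'E'
from h import *
g=T([590.63,-315.09,8.35],[-40,0,22])[0];A=[180,0,8.35]
print(solve_ik(g,A))
grip(50);p=get_obs()['tcp_pos'];move_l([p[0],p[1],340],speed=300)
goto([470,0,345],[180,0,5]);goto(g+[0,0,180],A);grip(38,40)
move_l(g+[0,0,60],speed=250)
o=get_obs();print(o['t'],o['tcp_pos'].tolist(),o['ee_rot'].tolist(),g)
im=get_image("wrist");cv2.imwrite("pics/w4.png",im[:,:,::-1])
E
```

```text
[-3.65160182e+01  2.78021754e+01  9.71644700e+01 -2.54444375e-14
  5.50333545e+01 -4.48660182e+01]
22.2667 [551.7125740053453, -321.2339609557162, 82.77539095010208] [179.9522400278383, -0.051364140998030626, 8.358755347459164] [ 551.05402249 -320.8987868    22.        ]
```

View pics/w4.png

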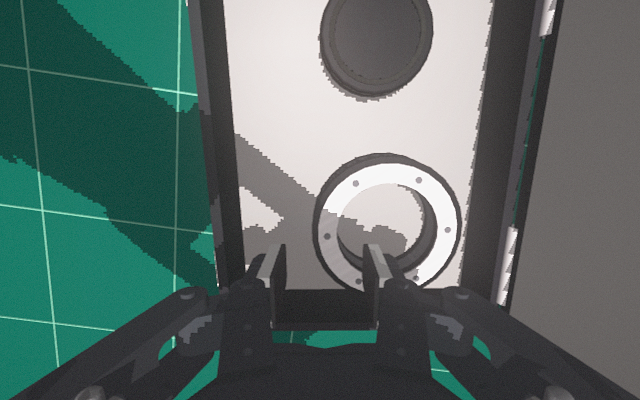

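```bash
python3 - <<'E'
from h import *
ps=(np.array([551.71,-321.23,82.78]),[179.952,-.051,8.359])
for nm,c in (('est',[590.63,-315.09]),):
    t=np.linspace(0,2*np.pi,360);P=proj("wrist",np.c_[c[0]+48*np.cos(t),c[1]+48*np.sin(t),0*t+42],ps)
    print(P.min(0),P.max(0)); P=proj("wrist",np.c_[c[0]+32*np.cos(t),c[1]+32*np.sin(t),0*t+42],ps);print(P.min(0),P.max(0))
im=cv2.imread('pics/w4.png').min(2)
for r in (190,215,235):
    row=im[r].astype(int);print(r,[(i,row[i],row[i+2]) for i in range(300,480) if abs(row[i+2]-row[i])>50])
print([(i,im[i,388],im[i+2,388]) for i in range(140,200) if abs(int(im[i+2,388])-int(im[i,388]))>40])
E
```

```text
[311.87746187 156.4207687 ] [464.71864752 300.26690019]
[337.25813175 183.14906537] [439.02778093 278.81470698]
190 [(304, np.int64(127), np.int64(178)), (305, np.int64(121), np.int64(213)), (318, np.int64(220), np.int64(167)), (319, np.int64(223), np.int64(70)), (320, np.int64(167), np.int64(81)), (331, np.int64(88), np.int64(163)), (332, np.int64(82), np.int64(250)), (333, np.int64(163), np.int64(250)), (404, np.int64(222), np.int64(157)), (414, np.int64(114), np.int64(190)), (415, np.int64(104), np.int64(247)), (416, np.int64(190), np.int64(251)), (443, np.int64(249), np.int64(183)), (444, np.int64(248), np.int64(100)), (445, np.int64(183), np.int64(86)), (451, np.int64(85), np.int64(174)), (452, np.int64(113), np.int64(213)), (468, np.int64(216), np.int64(117)), (469, np.int64(175), np.int64(104))]
215 [(318, np.int64(67), np.int64(135)), (319, np.int64(68), np.int64(168)), (335, np.int64(164), np.int64(244)), (336, np.int64(162), np.int64(251)), (339, np.int64(251), np.int64(130)), (340, np.int64(235), np.int64(116)), (342, np.int64(116), np.int64(178)), (343, np.int64(113), np.
[... 590 characters left out ...]
4(160)), (335, np.int64(160), np.int64(94)), (402, np.int64(120), np.int64(213)), (417, np.int64(219), np.int64(156)), (418, np.int64(211), np.int64(72)), (419, np.int64(156), np.int64(73)), (435, np.int64(77), np.int64(230)), (436, np.int64(94), np.int64(249)), (454, np.int64(250), np.int64(93)), (455, np.int64(234), np.int64(73)), (459, np.int64(78), np.int64(179)), (460, np.int64(92), np.int64(180)), (461, np.int64(179), np.int64(114)), (462, np.int64(180), np.int64(122))]
[(150, np.uint8(226), np.uint8(169)), (151, np.uint8(224), np.uint8(86)), (152, np.uint8(169), np.uint8(98)), (161, np.uint8(102), np.uint8(161)), (162, np.uint8(94), np.uint8(251)), (163, np.uint8(161), np.uint8(249))]
```

```bash
cat >> h.py <<'E'
def cp(x,y,z): return T(qc,[x,y,z])[0]
E
python3 - <<'E'
from h import *
g=T([590.63,-315.09,8.35],[-40,0,22])[0]
print([solve_ik(cp(*a),AK) is not None for a in ((-158,0,180),(-158,0,63),(-75,0,63),(-75,0,58))])
move_l(g,speed=100);grip(5,45);o=get_obs();print(o['t'],o['grip_width'],o['wrist_force'].round(1))
move_l(g+[0,0,240],speed=250)
o=get_obs();print(o['t'],o['grip_width'],o['wrist_force'].round(1))
goto([430,0,290],[180,0,5]);goto(cp(-158,0,180),AK);move_l(cp(-158,0,64),speed=200)
o=get_obs();print(o['t'],o['grip_width'],o['tcp_pos'].tolist(),o['ee_rot'].tolist())
im=get_image("wrist");cv2.imwrite("pics/w5.png",im[:,:,::-1])
im=get_image("side");cv2.imwrite("pics/s5.png",im[:,:,::-1])
a=cv2.resize(im[110:250,230:360,::-1],(520,560),interpolation=cv2.INTER_CUBIC);cv2.imwrite("pics/s5c.png",a)
E
```

```text
[True, True, True, True]
23.4 15.381806222986672 [-0.4  0.3  3.9]
24.5083 15.400945610531496 [ 0.6  0.4 -2.3]
27.6917 15.148491506348567 [380.7896725878299, 273.6087162544038, 65.11428451452387] [-179.95148767029102, -0.12084062421850496, 3.1165582324998957]
```

View pics/w5.png

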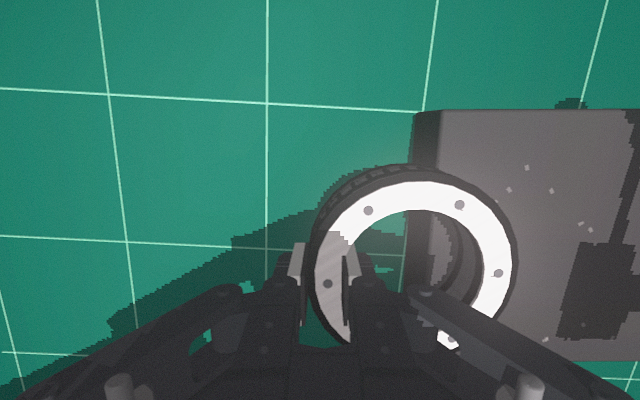

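View pics/s5c.png

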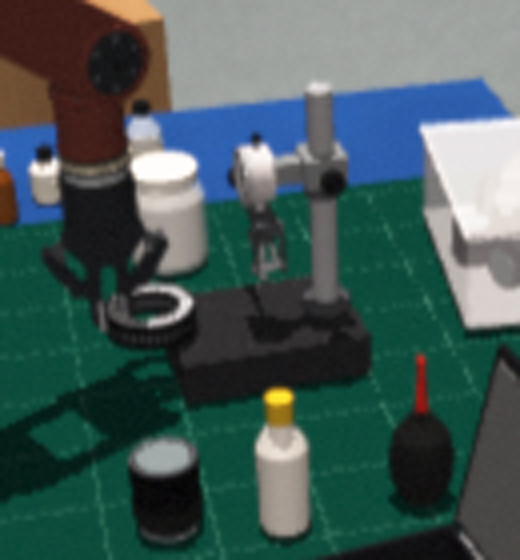

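```bash
python3 - <<'E'
from h import *
ps=(np.array([380.79,273.61,65.11]),[-179.951,-.121,3.117])
print(proj("wrist",[cp(-100,75,50),cp(100,75,50),cp(-100,-10,50),cp(-100,75,0)],ps))
t=np.linspace(0,2*np.pi,360)
for r in (48,45,32):
  for dx in (40,):
    P=proj("wrist",T([ps[0][0],ps[0][1],3.12],np.c_[dx+r*np.cos(t),r*np.sin(t),0*t+ps[0][2]+20]),ps);print(r,P.min(0),P.max(0))
d=get_calibration("side");print(proj("side",[cp(5,0,92),cp(5,0,177),cp(5,94,178)]))
E
```

```text
[[442.20107978 106.88596042]
 [853.10988578 106.21116854]
 [426.988878   266.43308525]
 [413.32639318 110.44729516]]
48 [308.3124819  173.98169377] [527.70214421 371.52306431]
45 [315.12713131 181.38331091] [520.69252387 366.37995429]
32 [344.62381277 212.38858236] [490.52152886 343.43805986]
[[294.71710682 179.35377009]
 [293.66299936 161.15060634]
 [288.65798547 151.8950295 ]]
```

```bash
python3 - <<'E'
from h import *
move_l(cp(-75,0,64),speed=100)
o=get_obs();print(o['t'],o['wrist_force'].round(1),(o['tcp_pos']-cp(-75,0,64)).round(1));f0=o['wrist_force'][2]
z=64
while z>54:
    z-=1;move_l(cp(-75,0,z),speed=40);f=get_obs()['wrist_force'][2]
    if f-f0>3:break
print(z,f);im=get_image("side")
cv2.imwrite("pics/s6.png",im[:,:,::-1])
grip(36);o=get_obs();print(o['t'],o['wrist_force'].round(1))
move_l(cp(-75,0,100),speed=100);move_l(cp(-165,0,110),speed=200)
o=get_obs();print(o['t'],o['tcp_pos'].tolist(),o['ee_rot'].tolist())
im2=get_image("wrist");im=get_image("side");print([(np.round(d['extent']).tolist(),round(d['score'],2)) for d in spot_in('adapter',"wrist")[:2]])
a=cv2.resize(im[120:230,240:340,::-1],(400,440),interpolation=cv2.INTER_CUBIC)
b=cv2.resize(im2[20:372,320:640,::-1],(400,440));cv2.imwrite("pics/c6.png",np.hstack([a,b]));cv2.imwrite("pics/w6.png",im2[:,:,::-1])
E
```

```text
28.775 [ 0.7  0.  -1.7] [-0.8 -0.2 -0.4]
58 6.343422746098821
30.6583 [-0.4  0.2 -0.8]
31.825 [372.8487021641662, 273.2923476268263, 109.91889161996762] [-179.99021131064376, -0.06787889007952719, 3.2086272867321264]
[([530.0, 229.0, 176.0, 158.0], 0.58)]
```

View pics/c6.png

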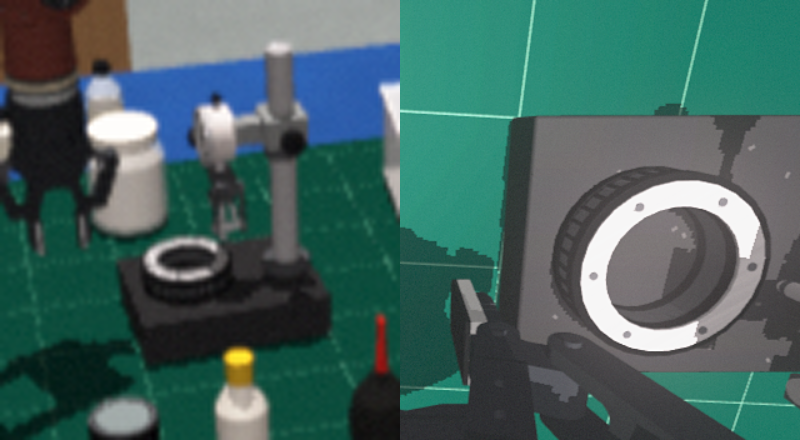

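```bash
python3 - <<'E'
from h import *
ps=(np.array([372.85,273.29,109.92]),[-179.99,-.068,3.209])
t=np.linspace(0,2*np.pi,360)
for x in (-37,-35): 
  for r in (45,32):
    P=proj("wrist",np.array([cp(x+r*np.cos(a),r*np.sin(a),78) for a in t]),ps);print(x,r,P.min(0),P.max(0))
print(proj("wrist",[cp(5,0,92),cp(5,0,110),cp(-100,75,50)],ps))
im=cv2.imread('pics/w6.png');m=(im.min(2)>215).astype(np.uint8);m[:,:440]=0
n,l,s,c=cv2.connectedComponentsWithStats(m);i=1+s[1:,4].argmax();print(s[i],c[i])
cv2.imwrite('pics/w6c.png',cv2.resize(cv2.convertScaleAbs(im[150:320,520:640],alpha=1.5),None,fx=4,fy=3.5))
E
```

```text
-37 45 [461.94485856 164.38572945] [613.92128185 304.56952932]
-37 32 [483.51818669 186.97030551] [591.47564751 286.45219239]
-35 45 [465.23579146 164.38555018] [617.28790982 304.56898549]
-35 32 [486.81329658 186.97006033] [594.82442095 286.4516897 ]
[[628.78455115 248.19027682]
 [662.89929468 262.38980739]
 [428.6460485  110.44168322]]
[ 465  165  143  136 5593] [524.98265689 224.20722331]
```

View pics/w6c.png

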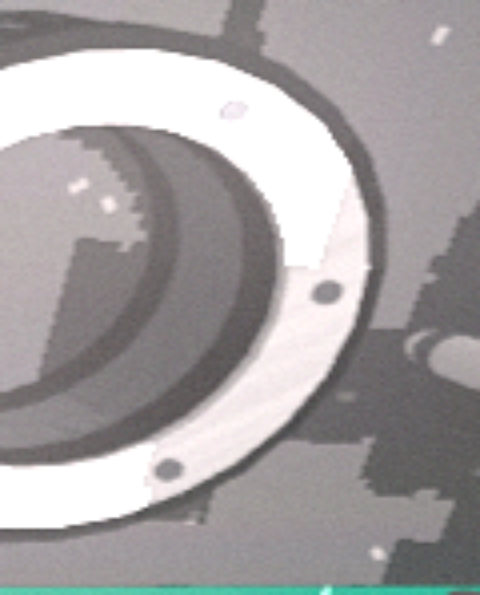

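```bash
python3 - <<'E'
from h import *
p=get_obs()['tcp_pos'];move_l([p[0],p[1],340],speed=300)
k=knob(.75);goto([k[0],k[1]+15,340],AK);grip(50,40);goto(knob(.75,70),AK);move_l(knob(.75),speed=150);grip(10,40)
o=get_obs();print(o['t'],o['grip_width'],o['wrist_force'].round(1))
for t in list(np.linspace(.75,0,6)[1:])+[-.02]:
    move_l(knob(t),speed=80)
    o=get_obs();print(round(o['t'],2),round(o['grip_width'],1),np.round(o['wrist_force'],1),np.round(o['tcp_pos']-knob(t),1))
im=get_image("side")
cv2.imwrite("pics/s7.png",im[:,:,::-1])
E
```

```text
35.5083 23.05595751804851 [0.4 1.8 1.6]
35.91 23.5 [ 2.7  3.3 -0.5] [ 0.6  0.7 -1.3]
36.31 23.6 [ 3.5  3.  -0.7] [ 0.5 -0.  -1.6]
36.71 23.5 [ 4.1  2.7 -1.8] [ 0.5 -0.4 -1.9]
37.11 23.4 [ 5.4  1.7 -1.5] [ 0.5 -0.3 -2.3]
37.51 23.2 [3.4 4.6 5. ] [ 0.5  1.3 -0.1]
37.76 23.7 [-0.2  4.4 13.1] [0.6 2.3 2.2]
```

```bash
python3 - <<'E'
from h import *
grip(55);p=get_obs()['tcp_pos'];move_l([p[0],p[1],340],speed=250)
goto([395,274,340],AK);move_l(cp(-150,-10,130),speed=250)
o=get_obs();print(o['t'],o['tcp_pos'].tolist(),o['wrist_force'].round(1))
w=get_image("wrist");s=get_image("side");c=get_image("scene")
print(proj("wrist",[cp(5,0,78),cp(5,96,77)],(o['tcp_pos'],o['ee_rot'])))
r=lambda a,w,h:cv2.resize(a[:,:,::-1],(w,h),interpolation=cv2.INTER_CUBIC)
top=np.hstack([r(w[100:320,440:640],400,440),r(s[130:350,240:440],400,440)])
cv2.imwrite("pics/c8.png",top)
for n,cam in [('spare_lens','side'),('fluid_bottle','side'),('blower','side'),('film_camera','side'),('swab_jar','scene')]:print(n,[np.round(d['extent']).tolist() for d in spot_in(n,cam)[:1]])
E
```

```text
41.225 [389.3456172041455, 264.7447723375053, 131.13968932192316] [ 0.5 -0.8  0.3]
[[557.35602548 213.69402626]
 [589.10523731  55.34979407]]
spare_lens [[271.0, 234.0, 20.0, 26.0]]
fluid_bottle [[301.0, 226.0, 12.0, 37.0]]
blower [[337.0, 218.0, 15.0, 36.0]]
film_camera [[337.0, 220.0, 20.0, 29.0]]
swab_jar [[355.0, 124.0, 16.0, 36.0]]
```

View pics/c8.png

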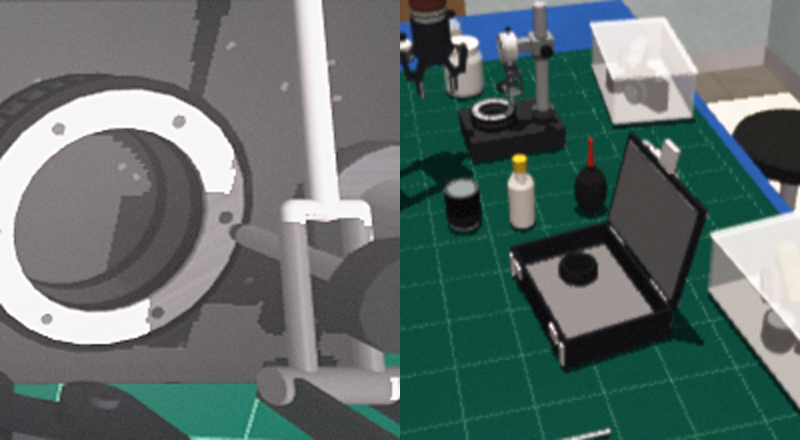

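```bash
python3 - <<'E'
from h import *
o=get_obs();ps=(o['tcp_pos'],o['ee_rot']);w=get_image("wrist");cv2.imwrite('pics/w9.png',w[:,:,::-1]);np.save('ps9',np.r_[ps[0],ps[1]])
m=(w.min(2)>150).astype(np.uint8);m[:,:400]=0;m[:,556:]=0;m[:100]=0;m[300:]=0
n,l,s,c=cv2.connectedComponentsWithStats(m);i=1+s[1:,4].argmax();m=(l==i).astype(np.uint8);print(s[i])
cs,_=cv2.findContours(m,cv2.RETR_EXTERNAL,cv2.CHAIN_APPROX_NONE);C=cs[0][:,0,:].astype(float)
t=np.linspace(0,2*np.pi,720);M=get_calibration("wrist")
# back-project contour onto plane z=78
Rt=Ro.from_euler('xyz',ps[1],degrees=True).as_matrix();Mo=M['mount'];cam=ps[0]+Rt@Mo[:3,3]
def bp(uv,z):
    d=np.c_[(uv[:,0]-M['cx'])/M['fx'],(uv[:,1]-M['cy'])/M['fy'],np.ones(len(uv))]@(Rt@Mo[:3,:3]).T
    return (cam+d*((z-cam[2])/d[:,2])[:,None])[:,:2]
P=bp(C,78)
c0=cp(-37,0,78)[:2]
d=np.hypot(*(P-c0).T);print(np.histogram(d,bins=np.arange(26,54,2)))
f=lambda q:np.r_[np.hypot(*(P[d<37]-q[:2]).T)-q[2],np.hypot(*(P[d>=37]-q[:2]).T)-q[3]]
sol=least_squares(f,[*c0,32,45],loss='soft_l1').x
a=np.radians(-3.18);v=sol[:2]-np.array(qc[:2]);L=[np.cos(a)*v[0]-np.sin(a)*v[1],np.sin(a)*v[0]+np.cos(a)*v[1]]
print('ring centre comp frame',np.round(L,1),'radii',sol[2:].round(1))
for uv in ([558,216],[560,216]):
  for z in (78,81): print(uv,z,np.hypot(*(bp(np.array([uv],float),z)[0]-sol[:2])))
img=cv2.resize(w[180:250,510:610,::-1],None,fx=8,fy=8,interpolation=cv2.INTER_CUBIC)
for r,col in ((32,(0,255,0)),(40,(0,255,255)),(45,(255,0,0)),(48,(0,0,255))):
    X=np.c_[sol[0]+r*np.cos(t),sol[1]+r*np.sin(t),0*t+78];q=((proj("wrist",X,ps)-[510,180]+.5)*8).astype(np.int32);cv2.polylines(img,[q],True,col,1)
cv2.imwrite('pics/o9.png',img)
E
```

```text
[ 430  144  126  128 5964]
(array([  0,   0,   0,   0,   5,   6,  30,  71, 131, 132,   0,   0,   0]), array([26, 28, 30, 32, 34, 36, 38, 40, 42, 44, 46, 48, 50, 52]))
ring centre comp frame [-37.8   1.5] radii [36.5 43.1]
[558, 216] 78 42.059421930629775
[558, 216] 81 39.61320889104892
[560, 216] 78 43.37833755022644
[560, 216] 81 40.91349135979902
```

View pics/o9.png

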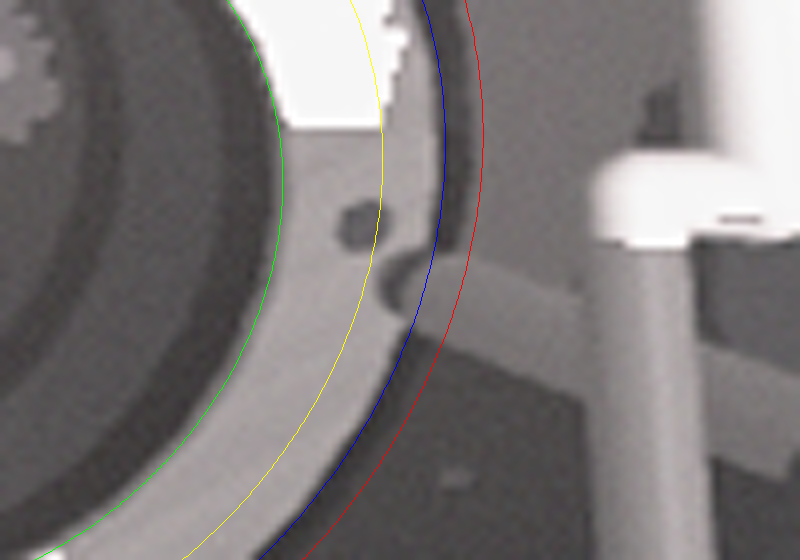

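```bash
python3 - <<'E'
from h import *
o=get_obs();print(o['t'],o['wrist_force'].round(1));sign_off()
E
```

```text
41.675 [0.1 0.  0.5]
the job is handed in; nothing more can be done
```

The job is done and handed in at 41.7 s of the 72 s allowed.

- **What I did:** I opened the lid by its tab past upright and let it fall back on its stop. I raised the lift lever to about 0.75 rad, then picked the ring up by its front wall. I slid it in under the raised spindle, set it down on contact and let go. Finally I lowered the lever until it met its stop (13 N at the ball), released it and backed off.
- **Ring and spindle:** The last close-up shows the spindle tip on the ring's steel face, about 42 mm from the ring's centre. The steel face runs from 32 to 45 mm and the rim ends at 48 mm. That is a little outside the middle of the wall, but on it.
- **Rest of the scene:** The side picture shows the lid open, the ring standing flat and the rear cap still in the case. The lens, bottle, blower and jar were within about 2 pixels of where they started. The wrist force at the end was near zero.
- **Checks that fell short:**
  - The film camera is now partly hidden behind the open lid, so its last detection (about 30 pixels off) did not match and looks false. It shows upright in the picture.
  - I did not compare the screwdriver's position before and after.
  - The spindle reading was judged only from the picture, and the automatic fit of the ring's radii was poor. I relied on drawing the nominal circles over the image, where they lined up.

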